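# Rack the sealant cartridges by shade

### The arm

A 6-joint arm with a two-finger parallel gripper is mounted at the origin on the work surface. World frame = base frame: x ahead of the robot, y to its left, z up, the work surface at z = 0. Lengths are in m, angles in degrees, forces in N, time in s.
With the tool pointing down it reaches from about 0.35 to 0.95 m from the base axis. Payload 17.4 kg.
Tool frame: the origin (TCP) lies midway between the tips of the shut fingers; the grasp point (between the pads) lies 19 mm behind it; z points along the fingers, x is the direction in which the jaws open and shut, and the axes are right-handed (so a half turn about z gives the same grasp; the last joint's range is limited). The gripper opens to 93 mm and grips with 3 to 60 N. Pads are 15 mm wide; open, the fingers measure 128 mm over their backs; the gripper's body (75 mm by 188 mm) begins 65 mm behind the grasp point.
Start: joints at [-71.379, 6.646, 82.598, -0, 90.757, -2.166], TCP at [0.24, -0.631, 0.219] pointing down, gripper open.
Joint ranges: [-162.19, 162.19], [-47.58, 125.68], [4.15, 143.07], [-65.23, 245.23], [0.69, 171.88], [-170.13, 170.13]. Speed limits (degrees/s): [108.29, 108.29, 127.2, 180, 180, 180].

### API

Orientations are given as a 3x3 rotation matrix whose columns are the frame's x, y, z axes.
In Python, from cell import ctrl, vision, sign_off, nets gives the robot as it stands.
- The arm moves only by the tool move_arm, never from a script. Its argument "commands" is a list of rows, each an object with "travel": the shift along the tool's x, y, z in m, a list of three; "angular": the turn, a rotation vector about the tool's x, y, z in degrees, a list of three; "claw": the gripper command: -1 is fully open, 1 is shut, values between are in proportion. A call has exactly 5 rows; each row shifts and turns the commanded pose from where the row before left it, along the tool's axes as they then stand; what a row does not reach is not made up. A row lasts 1/8 s, in which the tool goes at most 62.5 mm and 10.7 degrees, less where a joint would pass 70% of its speed; a pose out of reach is approached as far as the arm can. A call with a gripper value outside its range is refused whole. The fingers move at their own pace and stop on an object; "force" is the grip in N (left out, the last holds). Time passes only in rows, so rows that do not move let the fingers close, or fill a call up. It gives the time, the measured TCP pose, the force and the opening at its end, in the units of the state.
- ctrl.read_state(): the state, without advancing time (a new reading comes with each control period).
- vision.camera(name): name is "side" or "top"; returns a dict with "pixels" (420x560x3 uint8, blue, green, red), "camera_matrix" (3x3 intrinsics, pixels), "position" and "orientation" of the camera in the world. Camera axes: x right, y down, z forward; pixel columns grow to the right and rows downward; lengths in m; the calibration is good to about 2 mm. A picture is of the moment at which its call begins. There is no depth.
- sign_off(): hands the job in, once; it reports no verdict.
Trained networks look in a picture, given as the dict that the camera call returned (one of the last four; its "shot" number tells which), for a name from the list of things; names that differ only in an ending like _2 or _b are one class to them, and where a whole thing is asked for, a point or a joint stands for the part that bears it (a point fixed in the world has none). Each returns a list of dicts, best first, with "score" (0 to 1); they miss things now and then, are a little off and sometimes report something else, mostly with a low value. They report only what shows in the picture. A call takes as long as a camera call. They do not tell look-alikes from the thing itself.
- nets.regions_of(picture, query): "region" (420x560 bool, what is visible of it).
- nets.mark_of(picture, query): "point" ([x, y, z] in m, in world coordinates, good to about 4 mm: a listed point, or the origin of a listed thing).
The state is a dict: "time_s": time; "joint_pos": joint angles; "joint_velocities": joint speeds; "effort": joint torques, N m; "eef_pos": TCP position; "eef_rot": TCP orientation; "ft_force": force on the tool from outside, world axes, zero at the start; "ft_torque": the same for the moment, N m; "grip_width": finger opening in m.
Only numpy, scipy, OpenCV 4.12 (cv2) and the standard library are available. Lean on these libraries where they do the work, as an engineer would, in place of code of your own. Each camera call takes 0.05 s, during which the arm holds its last target.

### The job

Stand the four sealant cartridges in the slots of the black rack, one to a slot, in order of shade from lightest to darkest: the white one in the slot at the end with the white tab, then sand, then brown, and the very dark one in the slot farthest from the white tab. Leave them all upright on the slot floors and let go of them, and do not shift the round tin.

Things in the scene. Friction and masses are not known exactly. Their poses are not given: they have to be found in the camera images.
- cart_white_center (a point): white sealant cartridge, loose, standing upright: round plastic tube 42 mm in diameter and 74 mm tall, topped by a shoulder and a 26 mm wide cap of the same colour, 92 mm tall in all, about 0.14 kg. The point is on its axis, half-way up (46 mm above its underside), z up along the axis; all four have the same shape
- cart_sand_center (a point): sand (light yellowish tan) sealant cartridge, loose, standing upright: round plastic tube 42 mm in diameter and 74 mm tall, topped by a shoulder and a 26 mm wide cap of the same colour, 92 mm tall in all, about 0.14 kg. The point is on its axis, half-way up (46 mm above its underside), z up along the axis; all four have the same shape
- cart_brown_center (a point): mid brown sealant cartridge, loose, standing upright: round plastic tube 42 mm in diameter and 74 mm tall, topped by a shoulder and a 26 mm wide cap of the same colour, 92 mm tall in all, about 0.14 kg. The point is on its axis, half-way up (46 mm above its underside), z up along the axis; all four have the same shape
- cart_dark_center (a point): very dark brown, almost black sealant cartridge, loose, standing upright: round plastic tube 42 mm in diameter and 74 mm tall, topped by a shoulder and a 26 mm wide cap of the same colour, 92 mm tall in all, about 0.14 kg. The point is on its axis, half-way up (46 mm above its underside), z up along the axis; all four have the same shape
- slot1: slot 1 of the fixed black rack (70 x 285 mm, 18 mm tall): a pocket 60 mm along x by 65 mm along y with a grey pad as its floor. Origin at the centre of the pocket, 3 mm below its floor; the floor is 8 mm above the work surface, the 5 mm thick pocket walls reach 18 mm above the work surface. The slots stand in a row, slot1 to slot4, 70 mm apart, along the rack's y axis (x is across the row)
- slot2: slot 2 of the fixed black rack (70 x 285 mm, 18 mm tall): a pocket 60 mm along x by 65 mm along y with a grey pad as its floor. Origin at the centre of the pocket, 3 mm below its floor; the floor is 8 mm above the work surface, the 5 mm thick pocket walls reach 18 mm above the work surface. The slots stand in a row, slot1 to slot4, 70 mm apart, along the rack's y axis (x is across the row)
- slot3: slot 3 of the fixed black rack (70 x 285 mm, 18 mm tall): a pocket 60 mm along x by 65 mm along y with a grey pad as its floor. Origin at the centre of the pocket, 3 mm below its floor; the floor is 8 mm above the work surface, the 5 mm thick pocket walls reach 18 mm above the work surface. The slots stand in a row, slot1 to slot4, 70 mm apart, along the rack's y axis (x is across the row)
- slot4: slot 4 of the fixed black rack (70 x 285 mm, 18 mm tall): a pocket 60 mm along x by 65 mm along y with a grey pad as its floor. Origin at the centre of the pocket, 3 mm below its floor; the floor is 8 mm above the work surface, the 5 mm thick pocket walls reach 18 mm above the work surface. The slots stand in a row, slot1 to slot4, 70 mm apart, along the rack's y axis (x is across the row)
- tab_white: white end tab, 66 x 18 mm, 20 mm tall, fixed against one end of the rack, 45 mm from the centre of the nearest slot; it marks the light end (which end it is on varies; a like but nearly black tab is at the other end). Origin at the centre of its underside, 18 mm side along the row
- tin_center (a point): closed round tin with a blue lid, loose, 80 mm in diameter, 34 mm tall; point at its centre, half-way up. Not to be shifted
Things that resemble listed ones, but are neither listed nor needed, are in the scene too. Leave any purple look-alike of the part that bears cart_brown_center alone. Leave any green or turquoise look-alike of the tab_white alone.

How it is judged (in metres and radians):
At the end, for the whole second after the job is handed in: Counting from the white tab's end, the slots hold white, sand, brown, dark: each cartridge's axis is within 15 mm of its slot's centre, it stands on the slot floor (height within 4 mm), upright within 0.08 rad, at rest and released (((horizontal distance between tab_white and slot1 below 0.08 m and horizontal distance between cart_white_center and slot1 below 0.015 m and horizontal distance between cart_sand_center and slot2 below 0.015 m and horizontal distance between cart_brown_center and slot3 below 0.015 m and horizontal distance between cart_dark_center and slot4 below 0.015 m) or (horizontal distance between tab_white and slot4 below 0.08 m and horizontal distance between cart_white_center and slot4 below 0.015 m and horizontal distance between cart_sand_center and slot3 below 0.015 m and horizontal distance between cart_brown_center and slot2 below 0.015 m and horizontal distance between cart_dark_center and slot1 below 0.015 m)) and height (world z) of cart_white_center between 0.05 and 0.058 m and angle between each of cart_white_center, cart_sand_center, cart_brown_center, cart_dark_center's own z axis and vertical below 0.08 rad and linear speed of each of cart_white, cart_sand, cart_brown, cart_dark below 0.02 m/s and contact force between each of cart_white, cart_sand, cart_brown, cart_dark and the fingers below 0.05 N and height (world z) of cart_sand_center between 0.05 and 0.058 m and height (world z) of cart_brown_center between 0.05 and 0.058 m and height (world z) of cart_dark_center between 0.05 and 0.058 m); the robot touches nothing.
It fails at once if the round tin was shifted by more than 20 mm (distance of tin_center from where it was at the start of the episode above 0.02 m).
It also fails if it takes over 106 s, if anything falls off the work surface, if the arm or the gripper's body presses on something with over 40 N, if the wrist force passes 120 N, or if a joint passes its speed limit or range.

## Working session

There is one attempt and no reset: what is moved stays moved. The work goes in short steps, Python scripts to look and compute and a tool call to move; the robot and the scene stay as the last step left them, time stands still between calls to the robot, and variables do not carry over. Pictures are saved under pics/ and viewed, and the job is handed in when it is done.

Besides the shell and the picture viewer there is one more tool, called after "Call:" as name(argument=value, ...), one argument or row to a line, values as JSON. move_arm: Moves the arm, as the interface text tells. Its arguments: {"type":"object","properties":{"commands":{"type":"array"},"force":{"type":"number"}},"required":["commands"]}

```bash
mkdir -p pics; cat > h.py <<'E'
import numpy as np, cv2
from cell import ctrl, vision, sign_off, nets
def proj(pic,p):
    R=np.array(pic["orientation"]);t=np.array(pic["position"]);K=np.array(pic["camera_matrix"])
    c=R.T@(np.array(p)-t); u=K@c; return u[:2]/u[2]
def ray(pic,uv):
    R=np.array(pic["orientation"]);t=np.array(pic["position"]);K=np.array(pic["camera_matrix"])
    d=R@np.linalg.solve(K,[uv[0],uv[1],1.]); return t,d/np.linalg.norm(d)
def tri(p1,u1,p2,u2):
    a,d=ray(p1,u1);b,e=ray(p2,u2)
    s=np.linalg.lstsq(np.c_[d,-e],b-a,rcond=None)[0]
    q=a+s[0]*d;r=b+s[1]*e
    return (q+r)/2,np.linalg.norm(q-r)
E
python3 - <<'E'
from h import *
s=ctrl.read_state(); print(s["time_s"],s["eef_pos"],s["eef_rot"],s["grip_width"])
for n in("top","side"):
    p=vision.camera(n); cv2.imwrite(f"pics/{n}0.png",p["pixels"]); print(n,p["position"],np.round(p["orientation"],3).tolist())
    for q in("cart_white_center","cart_sand_center","cart_brown_center","cart_dark_center","slot1","slot2","slot3","slot4","tab_white","tin_center"):
        for r in nets.mark_of(p,q)[:3]: print(q,round(r["score"],2),np.round(r["point"],4),np.round(proj(p,r["point"])))
print(ctrl.read_state()["time_s"])
E
```

```text
0.0 [ 0.2394898  -0.63086366  0.21790722] [[ 3.54917647e-01 -9.34897493e-01 -3.75066388e-04]
 [-9.34896868e-01 -3.54917843e-01  1.08156988e-03]
 [-1.14427472e-03 -3.32198438e-05 -9.99999345e-01]] 0.09312381008041304
top [ 0.48544197 -0.03999411  0.90596693] [[0.011, -0.997, 0.079], [-1.0, -0.013, -0.02], [0.021, -0.079, -0.997]]
cart_white_center 0.95 [ 0.4622 -0.2399  0.0426] [368. 258.]
cart_sand_center 0.97 [0.4523 0.293  0.0486] [109. 260.]
cart_brown_center 0.92 [ 0.5014 -0.056   0.0445] [280. 238.]
cart_brown_center 0.59 [ 0.3442 -0.0982  0.0445] [300. 315.]
cart_brown_center 0.57 [ 0.4346 -0.1247  0.0445] [313. 271.]
cart_dark_center 0.66 [0.4521 0.0877 0.0466] [210. 261.]
slot1 0.95 [ 6.623e-01  3.230e-02 -4.000e-04] [241. 165.]
slot1 0.94 [ 0.6292 -0.1033  0.0063] [302. 180.]
slot1 0.93 [ 0.642  -0.0394  0.0038] [273. 174.]
slot2 0.95 [ 6.623e-01  3.230e-02 -4.000e-04] [241. 165.]
slot2 0.94 [ 0.6292 -0.1033  0.0063] [302. 180.]
slot2 0.93 [ 0.642  -0.0394  0.0038] [273. 174.]
slot3 0.95 [ 6.623e-01  3.230e-02 -4.000e-04] [241. 165.]
slot3 0.94 [ 0.6292 -0.1033  0.0063] [302
[... 945 characters left out ...]
lot1 0.66 [ 0.6202 -0.1755  0.0041] [327. 262.]
slot2 0.9 [ 0.6306 -0.1052  0.0065] [318. 241.]
slot2 0.71 [0.6671 0.0343 0.0092] [310. 207.]
slot2 0.66 [ 0.6202 -0.1755  0.0041] [327. 262.]
slot3 0.9 [ 0.6306 -0.1052  0.0065] [318. 241.]
slot3 0.71 [0.6671 0.0343 0.0092] [310. 207.]
slot3 0.66 [ 0.6202 -0.1755  0.0041] [327. 262.]
slot4 0.9 [ 0.6306 -0.1052  0.0065] [318. 241.]
slot4 0.71 [0.6671 0.0343 0.0092] [310. 207.]
slot4 0.66 [ 0.6202 -0.1755  0.0041] [327. 262.]
tab_white 0.77 [ 7.640e-01 -3.042e-01 -1.000e-04] [427. 290.]
tab_white 0.7 [ 0.7834 -0.1279 -0.0028] [385. 238.]
tab_white 0.6 [ 0.6034 -0.2201  0.0055] [328. 277.]
tin_center 0.58 [ 0.5789 -0.4058  0.018 ] [365. 353.]
1.1
```

View pics/top0.png

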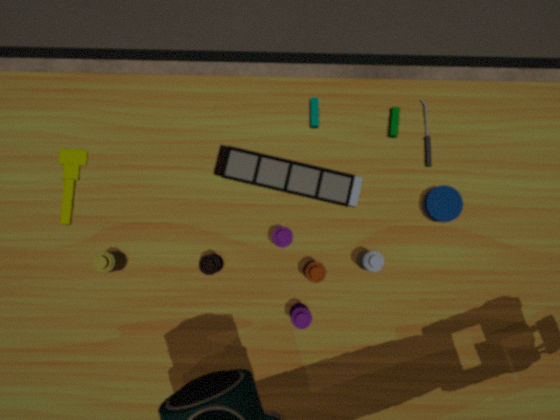

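View pics/side0.png

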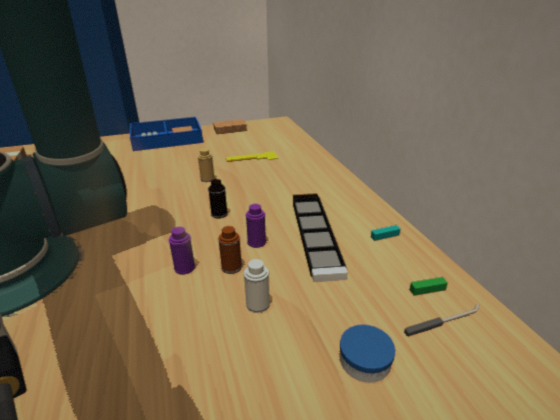

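The top view shows the black rack from about (222,160) to (355,190), with its white tab at the right end (355,190). The cartridges are white at (372,261), brown (315,271), dark (211,264) and sand (104,262). Two purple look-alikes are at (283,237) and (301,317), and the tin is at (443,204). The side view agrees, with the white tab at the near end of the rack. Next I refine these positions.

```bash
cat >> h.py <<'E'
from scipy.optimize import least_squares
def sil(pic,c):
    pts=[]
    a=np.linspace(0,2*np.pi,40)
    for r,z in((.021,-.046),(.021,.028),(.013,.034),(.013,.046)):
        for t in a: pts.append(proj(pic,[c[0]+r*np.cos(t),c[1]+r*np.sin(t),c[2]+z]))
    return cv2.convexHull(np.float32(pts))[:,0]
def mask(pic,c):
    m=np.zeros((1680,2240),np.uint8); cv2.fillPoly(m,[np.int32(np.round(sil(pic,c)*4+1.5))],255)
    return cv2.resize(m,(560,420),interpolation=cv2.INTER_AREA)/255.
def stats(m):
    ys,xs=np.mgrid[:420,:560]; s=m.sum(); u=(m*xs).sum()/s; v=(m*ys).sum()/s
    return np.array([u,v])
E
python3 - <<'E'
from h import *
P={n:vision.camera(n) for n in("top","side")}
np.save("pics/P0.npy",P,allow_pickle=True)
init=dict(white=(.459,-.24),sand=(.450,.295),brown=(.4348,-.125),dark=(.4514,.0865))
for k,xy in init.items():
    reg={}
    for n in P:
        rs=nets.regions_of(P[n],f"cart_{k}_center")
        c=proj(P[n],[*xy,.046]); rs=[r for r in rs if r["region"][int(c[1]),int(c[0])]]
        if rs: reg[n]=rs[0]["region"].astype(float); 
    f=lambda p:np.concatenate([stats(mask(P[n],p))-stats(reg[n]) for n in reg])
    r=least_squares(f,[*xy,.046],diff_step=.01,x_scale=[.01]*3)
    iou=[round(float(np.minimum(mask(P[n],r.x),reg[n]).sum()/np.maximum(mask(P[n],r.x),reg[n]).sum()),2) for n in reg]
    print(k,list(reg),r.x.round(4),f(r.x).round(2),iou)
    f2=lambda p:np.concatenate([stats(mask(P[n],[*p,.046]))-stats(reg[n]) for n in reg])
    r=least_squares(f2,xy,diff_step=.01,x_scale=[.01]*2); print('   z fixed',r.x.round(4),f2(r.x).round(2))
# slots: regions + marks
obs=[]
for n in P:
    for q in("slot1",):
        for r in nets.mark_of(P[n],q): print(n,round(r["score"],2),np.round(r["point"],4)); obs.append(r["point"][:2]+[] if isinstance(r["point"],list) else list(r["point"][:2])) if r["score"]>.4 else 0
    for r in nets.regions_of(P[n],"slot1"): print("  reg",n,round(r["score"],2),stats(r["region"].astype(float)).round(1),r["region"].sum())
    for q in("tab_white",):
        for r in nets.mark_of(P[n],q): print(n,"tab",round(r["score"],2),np.round(r["point"],4))
obs=np.array(obs)
def g(p):
    d=np.array([np.cos(p[2]),np.sin(p[2])]); S=p[:2]+np.outer([0,.07,.14,.21],d)
    D=obs[:,None]-S[None]; i=np.argmin((D**2).sum(2),1)
    return (D[np.arange(len(obs)),i]).ravel()
r=least_squares(g,[.617,-.172,np.radians(77.5)],loss="soft_l1",f_scale=.004)
d=np.array([np.cos(r.x[2]),np.sin(r.x[2])])
print(r.x[:2],np.degrees(r.x[2]),g(r.x).reshape(-1,2).round(4).tolist())
S=r.x[:2]+np.outer([0,.07,.14,.21],d);print(S.round(4)); e=np.array([d[1],-d[0]])
for n in P:
    im=cv2.resize(P[n]["pixels"],None,fx=3,fy=3,interpolation=cv2.INTER_CUBIC)
    im=cv2.convertScaleAbs(im,alpha=1.6)
    for s in S:
        for z,c in((.008,(0,0,255)),(.018,(0,255,0))):
            q=[proj(P[n],[*(s+a*.03*e+b*.0325*d),z])*3+1 for a,b in((1,1),(1,-1),(-1,-1),(-1,1))]
            cv2.polylines(im,[np.int32(np.round(q))],True,c,1)
    c=proj(P[n],[*S.mean(0),.01])*3
    x,y=np.int32(c); im=im[max(0,y-170):y+170,max(0,x-260):x+260]; cv2.imwrite(f"pics/rack_{n}.png",im)
E
```

```text
white ['top', 'side'] [ 0.4576 -0.2431  0.0477] [ 0.05 -0.38 -0.33  0.05] [0.93, 0.94]
   z fixed [ 0.4577 -0.2425] [-0.39 -0.5  -0.3   0.62]
sand ['top', 'side'] [0.4501 0.2912 0.0508] [ 0.05 -0.21 -0.33  0.04] [0.86, 0.9]
   z fixed [0.4501 0.2938] [-0.32 -0.34 -0.22  1.22]
brown ['top', 'side'] [ 0.4343 -0.1275  0.0487] [ 0.22 -0.76 -0.73  0.01] [0.88, 0.9]
   z fixed [ 0.4343 -0.1266] [-0.35 -0.86 -0.61  0.87]
dark ['top', 'side'] [0.4474 0.085  0.0484] [ 0.05 -0.41 -0.47 -0.03] [0.91, 0.89]
   z fixed [0.4474 0.086 ] [-0.21 -0.49 -0.44  0.63]
top 0.82 [ 0.6289 -0.1043  0.0072]
top 0.77 [ 0.6195 -0.1753  0.0055]
top 0.74 [0.6622 0.0329 0.0019]
top 0.7 [ 0.6459 -0.037   0.0064]
  reg top 0.98 [241.9 164.9] 653
  reg top 0.71 [272.2 172.3] 730
  reg top 0.57 [334.3 186.5] 728
  reg top 0.55 [303.4 179.8] 717
top tab 0.59 [ 7.634e-01 -3.025e-01  3.000e-04]
top tab 0.56 [ 0.605  -0.2171 -0.0012]
top tab 0.49 [ 7.809e-01 -1.269e-01 -2.000e-04]
side 0.85 [ 0.6195 -0.1728  0.0035]
side 0.66 [ 0.6474 -0.0375  0.0037]
side 0.54 [ 0.6325 -0.1041  0.0038]
side 0.51 [0.6653 0.0326 0.0063]
  reg side 0.73 [307.9 206.4] 263
  reg side 0.67 [324.9 258.2] 436
  reg side 0.67 [206.1 164.9] 444
  reg side 0.63 [317.9 238.9] 347
  reg side 0.58 [312.5 221.7] 281
side tab 0.77 [ 6.046e-01 -2.188e-01  3.000e-04]
side tab 0.75 [ 0.4329 -0.1278  0.0463]
side tab 0.71 [ 7.648e-01 -3.060e-01  1.000e-04]
side tab 0.69 [ 7.836e-01 -1.278e-01 -3.000e-04]
[ 0.61818302 -0.17332615] 77.88744678401349 [[-0.004, 0.0006], [0.0013, -0.002], [-0.0, 0.0009], [-0.0017, -0.0006], [0.0013, 0.0005], [-0.0002, -0.0011], [-0.0004, 0.0008], [0.0031, 0.0006]]
[[ 0.6182 -0.1733]
 [ 0.6329 -0.1049]
 [ 0.6476 -0.0364]
 [ 0.6622  0.032 ]]
```

View pics/rack_top.png

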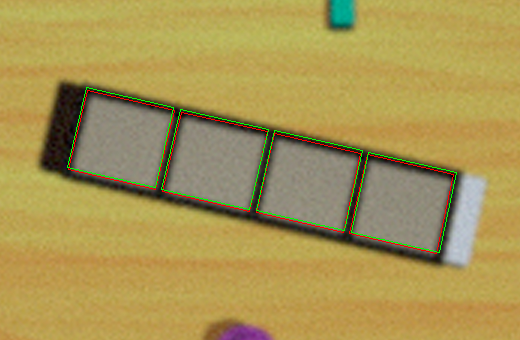

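View pics/rack_side.png

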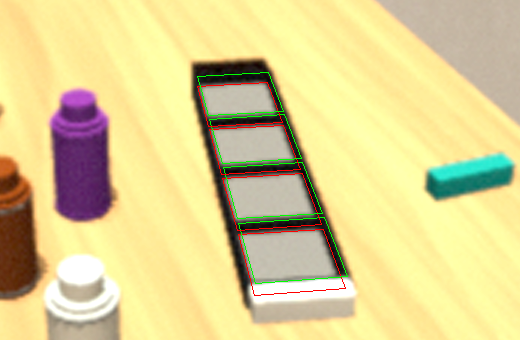

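The overlay of the fitted rack (row direction 77.9°) matches the pockets in both views to about 1 mm. The cartridge centre heights came out at 47–51 mm, against 46 mm expected. First I turn the tool so the jaws lie across the row.

```bash
cat > go.py <<'E'
import sys; from h import *
s=ctrl.read_state(); R=np.array(s["eef_rot"]); p=np.array(s["eef_pos"])
T={'w':(.4577,-.2425),'s':(.4501,.2930),'b':(.4343,-.1270),'d':(.4474,.0855),
 '1':(.6175,-.1733),'2':(.6322,-.1049),'3':(.6469,-.0364),'4':(.6615,.0320)}
a=np.radians(-12.1); x=np.array([np.cos(a),np.sin(a),0]);z=np.array([0,0,-1.]);G=np.c_[x,np.cross(z,x),z]
from scipy.spatial.transform import Rotation as Ro
rv=Ro.from_matrix(R.T@G).as_rotvec(degrees=True)
print("t",round(s["time_s"],2),"pos",p.round(4),"w",round(s["grip_width"],4),"F",np.round(s["ft_force"],1))
print("rot needed",rv.round(2))
t=sys.argv[1] if len(sys.argv)>1 else None
if t: 
    q=np.array([*T[t],float(sys.argv[2])]); print("travel in goal axes",(G.T@(q-p)).round(4))
E
python3 go.py w 0.16
```

```text
t 1.9 pos [ 0.2395 -0.6311  0.2186] w 0.0927 F [ 0.3 -0.4  0.2]
rot needed [ -0.     0.   -57.11]
travel in goal axes [ 0.1319 -0.4257  0.0586]
```

Call:
move_arm(
  commands=[
    {"travel": [0, 0, 0], "angular": [0, 0, -10], "claw": -1},
    {"travel": [0, 0, 0], "angular": [0, 0, -10], "claw": -1},
    {"travel": [0, 0, 0], "angular": [0, 0, -10], "claw": -1},
    {"travel": [0, 0, 0], "angular": [0, 0, -10], "claw": -1},
    {"travel": [0, 0, 0], "angular": [0, 0, -10], "claw": -1},
  ],
  force=20,
)

```text
time_s: 2.52
eef_pos: [0.2395, -0.6311, 0.2186]
eef_rot: [[0.946, -0.324, -0.0], [-0.324, -0.946, 0.0], [-0.0, -0.0, -1.0]]
ft_force: [0.1, -0.2, -0.5]
grip_width: 0.0934
```

```bash
python3 go.py w 0.16
```

```text
t 2.52 pos [ 0.2395 -0.6311  0.2186] w 0.0934 F [ 0.1 -0.2 -0.5]
rot needed [-0.    0.   -6.78]
travel in goal axes [ 0.1319 -0.4257  0.0586]
```

Call:
move_arm(
  commands=[
    {"travel": [0, 0, 0], "angular": [0, 0, -6.8], "claw": -1},
    {"travel": [0.016, -0.05, 0], "angular": [0, 0, 0], "claw": -1},
    {"travel": [0.016, -0.05, 0], "angular": [0, 0, 0], "claw": -1},
    {"travel": [0.016, -0.05, 0], "angular": [0, 0, 0], "claw": -1},
    {"travel": [0.016, -0.05, 0], "angular": [0, 0, 0], "claw": -1},
  ],
)

```text
time_s: 3.15
eef_pos: [0.3456, -0.448, 0.2187]
eef_rot: [[0.977, -0.215, 0.0], [-0.215, -0.977, -0.0], [0.0, 0.0, -1.0]]
ft_force: [0.2, -0.9, -0.1]
grip_width: 0.093
```

Call:
move_arm(
  commands=[
    {"travel": [0.016, -0.05, 0], "angular": [0, 0, 0], "claw": -1},
    {"travel": [0.016, -0.05, 0], "angular": [0, 0, 0], "claw": -1},
    {"travel": [0.016, -0.05, 0.0], "angular": [0, 0, 0], "claw": -1},
    {"travel": [0.016, -0.05, 0.02], "angular": [0, 0, 0], "claw": -1},
    {"travel": [0.004, -0.026, 0.02], "angular": [0, 0, 0], "claw": -1},
  ],
)

```text
time_s: 3.78
eef_pos: [0.461, -0.2414, 0.1784]
eef_rot: [[0.977, -0.213, 0.001], [-0.213, -0.977, -0.0], [0.001, 0.0, -1.0]]
ft_force: [-0.6, -0.7, 0.0]
grip_width: 0.0933
```

```bash
python3 go.py w 0.031
```

```text
t 3.77 pos [ 0.461  -0.2414  0.1784] w 0.0933 F [-0.6 -0.7  0. ]
rot needed [ 0.   -0.05 -0.21]
travel in goal axes [-0.003   0.0018  0.1474]
```

Call:
move_arm(
  commands=[
    {"travel": [-0.003, 0.002, 0.02], "angular": [0, 0, 0], "claw": -1},
    {"travel": [0, 0, 0.04], "angular": [0, 0, 0], "claw": -1},
    {"travel": [0, 0, 0.04], "angular": [0, 0, 0], "claw": -1},
    {"travel": [0, 0, 0.03], "angular": [0, 0, 0], "claw": -1},
    {"travel": [0, 0, 0.017], "angular": [0, 0, 0], "claw": -1},
  ],
)

```text
time_s: 4.4
eef_pos: [0.4558, -0.2452, 0.03]
eef_rot: [[0.976, -0.216, -0.001], [-0.216, -0.976, 0.001], [-0.001, -0.0, -1.0]]
ft_force: [0.0, 0.8, 0.0]
grip_width: 0.0928
```

Call:
move_arm(
  commands=[
    {"travel": [0, 0, 0], "angular": [0, 0, 0], "claw": 1},
    {"travel": [0, 0, 0], "angular": [0, 0, 0], "claw": 1},
    {"travel": [0, 0, 0], "angular": [0, 0, 0], "claw": 1},
    {"travel": [0, 0, 0], "angular": [0, 0, 0], "claw": 1},
    {"travel": [0, 0, 0], "angular": [0, 0, 0], "claw": 1},
  ],
  force=20,
)

```text
time_s: 5.03
eef_pos: [0.4568, -0.2447, 0.0319]
eef_rot: [[0.977, -0.215, 0.0], [-0.215, -0.977, -0.0], [0.0, 0.0, -1.0]]
ft_force: [-0.5, 0.2, 0.0]
grip_width: 0.0474
```

```bash
python3 go.py 1 0.16; python3 -c "
from h import *
for n in ('top','side'): cv2.imwrite('pics/g1%s.png'%n,vision.camera(n)['pixels'])"
```

```text
t 5.03 pos [ 0.4568 -0.2447  0.0319] w 0.0474 F [-0.5  0.2  0. ]
rot needed [ 0.01 -0.03 -0.31]
travel in goal axes [ 0.1421 -0.1035 -0.1281]
```

View pics/g1side.png

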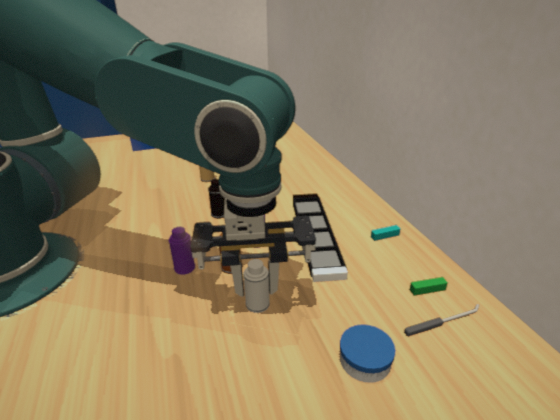

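The side view shows the white cartridge at (257,285) between the fingers. The opening is 47 mm and the fingers are still closing.

Call:
move_arm(
  commands=[
    {"travel": [0, 0, 0], "angular": [0, 0, 0], "claw": 1},
    {"travel": [0, 0, 0], "angular": [0, 0, 0], "claw": 1},
    {"travel": [0, 0, -0.01], "angular": [0, 0, 0], "claw": 1},
    {"travel": [0, 0, -0.03], "angular": [0, 0, 0], "claw": 1},
    {"travel": [0, 0, -0.04], "angular": [0, 0, 0], "claw": 1},
  ],
)

```text
time_s: 5.75
eef_pos: [0.4561, -0.2444, 0.1122]
eef_rot: [[0.977, -0.215, -0.002], [-0.215, -0.977, 0.001], [-0.002, -0.001, -1.0]]
ft_force: [-0.1, 0.2, -0.4]
grip_width: 0.0418
```

```bash
python3 go.py 1 0.16
```

```text
t 5.75 pos [ 0.4561 -0.2444  0.1122] w 0.0418 F [-0.1  0.2 -0.4]
rot needed [-0.03  0.1  -0.31]
travel in goal axes [ 0.1429 -0.1034 -0.0478]
```

Call:
move_arm(
  commands=[
    {"travel": [0.02, -0.005, -0.03], "angular": [0, 0, -0.3], "claw": 1},
    {"travel": [0.04, -0.025, -0.018], "angular": [0, 0, 0], "claw": 1},
    {"travel": [0.04, -0.035, 0], "angular": [0, 0, 0], "claw": 1},
    {"travel": [0.03, -0.03, 0], "angular": [0, 0, 0], "claw": 1},
    {"travel": [0.013, -0.008, 0], "angular": [0, 0, 0], "claw": 1},
  ],
)

```text
time_s: 6.38
eef_pos: [0.6193, -0.1728, 0.1595]
eef_rot: [[0.978, -0.208, -0.001], [-0.208, -0.978, 0.0], [-0.001, -0.0, -1.0]]
ft_force: [-0.1, -0.1, -1.4]
grip_width: 0.0417
```

```bash
python3 go.py 1 0.041
```

```text
t 6.38 pos [ 0.6193 -0.1728  0.1595] w 0.0417 F [-0.1 -0.1 -1.4]
rot needed [-0.01  0.04  0.09]
travel in goal axes [-0.0017  0.0009  0.1185]
```

Call:
move_arm(
  commands=[
    {"travel": [-0.001, 0.001, 0.02], "angular": [0, 0, 0], "claw": 1},
    {"travel": [0, 0, 0.04], "angular": [0, 0, 0], "claw": 1},
    {"travel": [0, 0, 0.03], "angular": [0, 0, 0], "claw": 1},
    {"travel": [0, 0, 0.014], "angular": [0, 0, 0], "claw": 1},
    {"travel": [0, 0, 0], "angular": [0, 0, 0], "claw": 1},
  ],
)

```text
time_s: 7.0
eef_pos: [0.6159, -0.1754, 0.0549]
eef_rot: [[0.978, -0.211, -0.001], [-0.211, -0.978, 0.0], [-0.001, -0.0, -1.0]]
ft_force: [0.3, 0.2, -0.7]
grip_width: 0.0417
```

```bash
python3 go.py 1 0.041; python3 -c "
from h import *
for n in ('top','side'): cv2.imwrite('pics/p1%s.png'%n,vision.camera(n)['pixels'])"
```

```text
t 7.0 pos [ 0.6159 -0.1754  0.0549] w 0.0417 F [ 0.3  0.2 -0.7]
rot needed [-0.    0.08 -0.06]
travel in goal axes [ 0.0011 -0.0023  0.0139]
```

View pics/p1side.png

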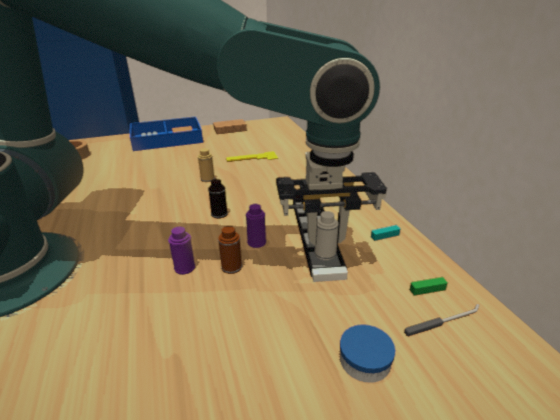

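The white cartridge hangs over the slot next to the white tab, at (326,240) in the side view. Lowering it the last 14 mm and releasing.

Call:
move_arm(
  commands=[
    {"travel": [0.001, -0.002, 0.007], "angular": [0, 0, 0], "claw": 1},
    {"travel": [0, 0, 0.005], "angular": [0, 0, 0], "claw": 1},
    {"travel": [0, 0, 0.0015], "angular": [0, 0, 0], "claw": 1},
    {"travel": [0, 0, 0], "angular": [0, 0, 0], "claw": 1},
    {"travel": [0, 0, 0], "angular": [0, 0, 0], "claw": 1},
  ],
)

```text
time_s: 7.72
eef_pos: [0.6184, -0.1732, 0.0423]
eef_rot: [[0.978, -0.21, 0.0], [-0.21, -0.978, -0.0], [0.0, 0.0, -1.0]]
ft_force: [0.2, -0.7, -1.6]
grip_width: 0.0414
```

```bash
python3 go.py 1 0.041
```

```text
t 7.72 pos [ 0.6184 -0.1732  0.0423] w 0.0414 F [ 0.2 -0.7 -1.6]
rot needed [ 0.   -0.01 -0.02]
travel in goal axes [-0.0008  0.0003  0.0013]
```

Call:
move_arm(
  commands=[
    {"travel": [0, 0, 0.001], "angular": [0, 0, 0], "claw": 1},
    {"travel": [0, 0, 0.001], "angular": [0, 0, 0], "claw": 1},
    {"travel": [0, 0, 0], "angular": [0, 0, 0], "claw": 1},
    {"travel": [0, 0, 0], "angular": [0, 0, 0], "claw": -0.5},
    {"travel": [0, 0, 0], "angular": [0, 0, 0], "claw": -0.5},
  ],
)

```text
time_s: 8.35
eef_pos: [0.6184, -0.1732, 0.0403]
eef_rot: [[0.978, -0.21, 0.0], [-0.21, -0.978, -0.0], [0.0, 0.0, -1.0]]
ft_force: [-0.1, -1.4, -0.3]
grip_width: 0.0572
```

Call:
move_arm(
  commands=[
    {"travel": [0, 0, 0], "angular": [0, 0, 0], "claw": -0.5},
    {"travel": [0, 0, -0.02], "angular": [0, 0, 0], "claw": -0.5},
    {"travel": [0, 0, -0.04], "angular": [0, 0, 0], "claw": -0.5},
    {"travel": [0, 0, -0.05], "angular": [0, 0, 0], "claw": -0.5},
    {"travel": [0, 0, -0.03], "angular": [0, 0, 0], "claw": -0.5},
  ],
)

```text
time_s: 8.98
eef_pos: [0.6188, -0.1733, 0.1847]
eef_rot: [[0.978, -0.21, 0.004], [-0.21, -0.978, -0.001], [0.004, 0.0, -1.0]]
ft_force: [-0.0, 1.1, -0.3]
grip_width: 0.0697
```

```bash
python3 go.py b 0.031
```

```text
t 8.97 pos [ 0.6188 -0.1733  0.1847] w 0.0697 F [-0.   1.1 -0.3]
rot needed [ 0.02 -0.22 -0.01]
travel in goal axes [-0.1901 -0.0066  0.1537]
```

Next is brown, with a 70 mm opening so the fingers clear the purple neighbours.

Call:
move_arm(
  commands=[
    {"travel": [-0.04, -0.002, 0], "angular": [0, 0, 0], "claw": -0.5},
    {"travel": [-0.05, -0.002, 0], "angular": [0, 0, 0], "claw": -0.5},
    {"travel": [-0.05, -0.002, 0], "angular": [0, 0, 0], "claw": -0.5},
    {"travel": [-0.04, -0.001, 0.02], "angular": [0, 0, 0], "claw": -0.5},
    {"travel": [-0.01, 0, 0.03], "angular": [0, 0, 0], "claw": -0.5},
  ],
)

```text
time_s: 9.6
eef_pos: [0.4331, -0.1262, 0.1322]
eef_rot: [[0.978, -0.21, 0.004], [-0.21, -0.978, -0.001], [0.004, 0.001, -1.0]]
ft_force: [0.9, 0.2, 0.6]
grip_width: 0.0699
```

```bash
python3 go.py b 0.031; python3 -c "
from h import *
for n in ('top','side'): cv2.imwrite('pics/b1%s.png'%n,vision.camera(n)['pixels'])"
```

```text
t 9.6 pos [ 0.4331 -0.1262  0.1322] w 0.0699 F [0.9 0.2 0.6]
rot needed [ 0.03 -0.25 -0.02]
travel in goal axes [0.0013 0.0005 0.1012]
```

View pics/b1side.png

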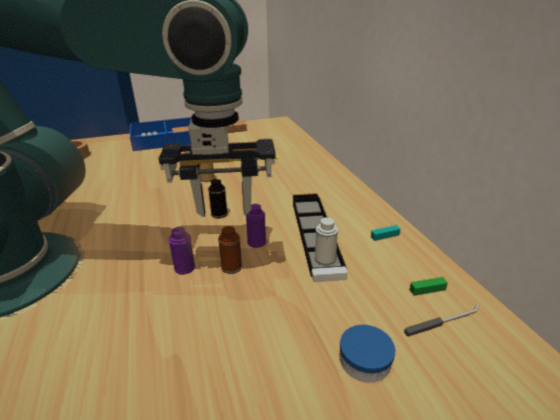

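The white cartridge stands in the end slot at (327,243), and the fingers are over brown at (230,250). Descending.

Call:
move_arm(
  commands=[
    {"travel": [0.001, 0, 0.02], "angular": [0, -0.2, 0], "claw": -0.5},
    {"travel": [0, 0, 0.03], "angular": [0, 0, 0], "claw": -0.5},
    {"travel": [0, 0, 0.03], "angular": [0, 0, 0], "claw": -0.5},
    {"travel": [0, 0, 0.02], "angular": [0, 0, 0], "claw": -0.5},
    {"travel": [0, 0, 0], "angular": [0, 0, 0], "claw": -0.3},
  ],
)

```text
time_s: 10.32
eef_pos: [0.4346, -0.1265, 0.0291]
eef_rot: [[0.978, -0.21, -0.006], [-0.21, -0.978, 0.002], [-0.006, -0.0, -1.0]]
ft_force: [-0.5, -0.0, 0.5]
grip_width: 0.0639
```

Call:
move_arm(
  commands=[
    {"travel": [0, 0, 0], "angular": [0, 0, 0], "claw": 1},
    {"travel": [0, 0, 0], "angular": [0, 0, 0], "claw": 1},
    {"travel": [0, 0, 0], "angular": [0, 0, 0], "claw": 1},
    {"travel": [0, 0, 0], "angular": [0, 0, 0], "claw": 1},
    {"travel": [0, 0, 0], "angular": [0, 0, 0], "claw": 1},
  ],
  force=20,
)

```text
time_s: 10.95
eef_pos: [0.4353, -0.1268, 0.0311]
eef_rot: [[0.978, -0.21, -0.002], [-0.21, -0.978, 0.0], [-0.002, 0.0, -1.0]]
ft_force: [-0.2, 0.0, 6.6]
grip_width: 0.0416
```

```bash
python3 go.py 3 0.16
```

```text
t 10.95 pos [ 0.4353 -0.1268  0.0311] w 0.0416 F [-0.2  0.   6.6]
rot needed [ 0.01  0.11 -0.02]
travel in goal axes [ 0.188  -0.1327 -0.1289]
```

Call:
move_arm(
  commands=[
    {"travel": [0, 0, -0.02], "angular": [0, 0.1, 0], "claw": 1},
    {"travel": [0, 0, -0.04], "angular": [0, 0, 0], "claw": 1},
    {"travel": [0, 0, -0.04], "angular": [0, 0, 0], "claw": 1},
    {"travel": [0, 0, -0.03], "angular": [0, 0, 0], "claw": 1},
    {"travel": [0.02, -0.01, -0.01], "angular": [0, 0, 0], "claw": 1},
  ],
)

```text
time_s: 11.58
eef_pos: [0.4569, -0.1214, 0.1726]
eef_rot: [[0.978, -0.211, 0.001], [-0.211, -0.978, -0.001], [0.001, 0.0, -1.0]]
ft_force: [0.8, -0.2, -2.4]
grip_width: 0.0415
```

Call:
move_arm(
  commands=[
    {"travel": [0.04, -0.03, 0], "angular": [0, 0, 0], "claw": 1},
    {"travel": [0.045, -0.035, 0], "angular": [0, 0, 0], "claw": 1},
    {"travel": [0.045, -0.035, 0], "angular": [0, 0, 0], "claw": 1},
    {"travel": [0.03, -0.02, 0], "angular": [0, 0, 0], "claw": 1},
    {"travel": [0.008, -0.003, 0], "angular": [0, 0, 0], "claw": 1},
  ],
)

```text
time_s: 12.2
eef_pos: [0.6478, -0.035, 0.1688]
eef_rot: [[0.978, -0.208, -0.003], [-0.208, -0.978, 0.001], [-0.003, 0.0, -1.0]]
ft_force: [-1.0, -0.9, -2.5]
grip_width: 0.0415
```

```bash
python3 go.py 3 0.039
```

```text
t 12.2 pos [ 0.6478 -0.035   0.1688] w 0.0415 F [-1.  -0.9 -2.5]
rot needed [0.   0.19 0.07]
travel in goal axes [-0.0006  0.0015  0.1298]
```

Call:
move_arm(
  commands=[
    {"travel": [0, 0.001, 0.02], "angular": [0, 0, 0], "claw": 1},
    {"travel": [0, 0, 0.04], "angular": [0, 0, 0], "claw": 1},
    {"travel": [0, 0, 0.04], "angular": [0, 0, 0], "claw": 1},
    {"travel": [0, 0, 0.016], "angular": [0, 0, 0], "claw": 1},
    {"travel": [0, 0, 0], "angular": [0, 0, 0], "claw": 1},
  ],
)

```text
time_s: 12.82
eef_pos: [0.6454, -0.0373, 0.0531]
eef_rot: [[0.978, -0.21, -0.003], [-0.21, -0.978, 0.0], [-0.003, 0.0, -1.0]]
ft_force: [-0.1, 0.4, -0.8]
grip_width: 0.0419
```

```bash
python3 go.py 3 0.039
```

```text
t 12.82 pos [ 0.6454 -0.0373  0.0531] w 0.0419 F [-0.1  0.4 -0.8]
rot needed [ 0.01  0.18 -0.04]
travel in goal axes [ 0.0013 -0.0012  0.0141]
```

Call:
move_arm(
  commands=[
    {"travel": [0.001, -0.001, 0.007], "angular": [0, 0.1, 0], "claw": 1},
    {"travel": [0, 0, 0.004], "angular": [0, 0, 0], "claw": 1},
    {"travel": [0, 0, 0.002], "angular": [0, 0, 0], "claw": 1},
    {"travel": [0, 0, 0], "angular": [0, 0, 0], "claw": 1},
    {"travel": [0, 0, 0], "angular": [0, 0, 0], "claw": 1},
  ],
)

```text
time_s: 13.45
eef_pos: [0.6476, -0.0362, 0.0411]
eef_rot: [[0.978, -0.21, 0.0], [-0.21, -0.978, -0.0], [0.0, -0.0, -1.0]]
ft_force: [0.3, -0.1, -1.5]
grip_width: 0.0417
```

```bash
python3 go.py 3 0.039
```

```text
t 13.45 pos [ 0.6476 -0.0362  0.0411] w 0.0417 F [ 0.3 -0.1 -1.5]
rot needed [-0.   -0.02 -0.01]
travel in goal axes [-0.0006  0.0003  0.0021]
```

Call:
move_arm(
  commands=[
    {"travel": [0, 0, 0.001], "angular": [0, 0, 0], "claw": 1},
    {"travel": [0, 0, 0.001], "angular": [0, 0, 0], "claw": 1},
    {"travel": [0, 0, 0], "angular": [0, 0, 0], "claw": 1},
    {"travel": [0, 0, 0], "angular": [0, 0, 0], "claw": -0.5},
    {"travel": [0, 0, 0], "angular": [0, 0, 0], "claw": -0.5},
  ],
)

```text
time_s: 14.08
eef_pos: [0.6475, -0.0362, 0.0388]
eef_rot: [[0.978, -0.21, 0.0], [-0.21, -0.978, 0.0], [0.0, -0.0, -1.0]]
ft_force: [-0.4, -0.4, -0.5]
grip_width: 0.0573
```

Call:
move_arm(
  commands=[
    {"travel": [0, 0, 0], "angular": [0, 0, 0], "claw": -0.5},
    {"travel": [0, 0, -0.02], "angular": [0, 0, 0], "claw": -0.5},
    {"travel": [0, 0, -0.04], "angular": [0, 0, 0], "claw": -0.5},
    {"travel": [0, 0, -0.05], "angular": [0, 0, 0], "claw": -0.5},
    {"travel": [0, 0, -0.03], "angular": [0, 0, 0], "claw": -0.5},
  ],
)

```text
time_s: 14.7
eef_pos: [0.648, -0.0363, 0.1834]
eef_rot: [[0.978, -0.21, 0.004], [-0.21, -0.978, -0.0], [0.004, -0.0, -1.0]]
ft_force: [-0.4, 0.1, -0.1]
grip_width: 0.0696
```

```bash
python3 go.py d 0.031
```

```text
t 14.7 pos [ 0.648  -0.0363  0.1834] w 0.0696 F [-0.4  0.1 -0.1]
rot needed [-0.02 -0.21 -0.01]
travel in goal axes [-0.2217 -0.077   0.1524]
```

Next, dark.

Call:
move_arm(
  commands=[
    {"travel": [-0.04, -0.015, 0], "angular": [0, 0, 0], "claw": -0.5},
    {"travel": [-0.055, -0.02, 0], "angular": [0, 0, 0], "claw": -0.5},
    {"travel": [-0.055, -0.02, 0], "angular": [0, 0, 0], "claw": -0.5},
    {"travel": [-0.05, -0.016, 0], "angular": [0, 0, 0], "claw": -0.5},
    {"travel": [-0.02, -0.006, 0.03], "angular": [0, 0, 0], "claw": -0.5},
  ],
)

```text
time_s: 15.32
eef_pos: [0.4479, 0.0864, 0.1521]
eef_rot: [[0.978, -0.209, 0.006], [-0.209, -0.978, 0.001], [0.006, -0.002, -1.0]]
ft_force: [0.4, 1.1, -0.0]
grip_width: 0.0698
```

```bash
python3 go.py d 0.031; python3 -c "
from h import *
for n in ('top','side'): cv2.imwrite('pics/d1%s.png'%n,vision.camera(n)['pixels'])"
```

```text
t 15.32 pos [0.4479 0.0864 0.1521] w 0.0698 F [ 0.4  1.1 -0. ]
rot needed [-0.13 -0.32  0.06]
travel in goal axes [-0.0003  0.001   0.1211]
```

View pics/d1side.png

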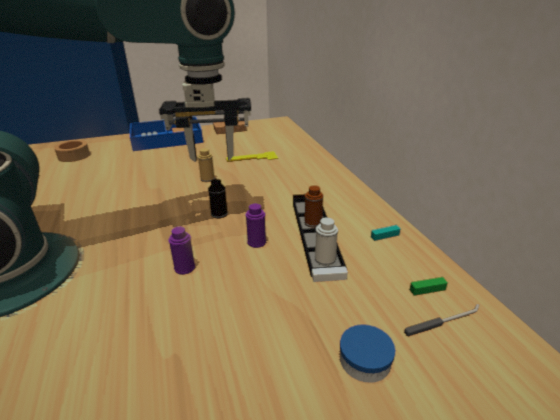

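White and brown stand in slots 1 and 3, at (326,243) and (314,207). The gripper is above dark at (218,199). Descending.

Call:
move_arm(
  commands=[
    {"travel": [-0.001, 0, 0.02], "angular": [0, -0.2, 0], "claw": -0.5},
    {"travel": [0, 0, 0.04], "angular": [0, 0, 0], "claw": -0.5},
    {"travel": [0, 0, 0.04], "angular": [0, 0, 0], "claw": -0.5},
    {"travel": [0, 0, 0.02], "angular": [0, 0, 0], "claw": -0.5},
    {"travel": [0, 0, 0], "angular": [0, 0, 0], "claw": -0.3},
  ],
)

```text
time_s: 16.05
eef_pos: [0.4471, 0.0849, 0.0275]
eef_rot: [[0.978, -0.211, -0.006], [-0.211, -0.978, 0.0], [-0.006, 0.001, -1.0]]
ft_force: [1.0, -0.0, 0.7]
grip_width: 0.0638
```

Call:
move_arm(
  commands=[
    {"travel": [0, 0, 0], "angular": [0, 0, 0], "claw": 1},
    {"travel": [0, 0, 0], "angular": [0, 0, 0], "claw": 1},
    {"travel": [0, 0, 0], "angular": [0, 0, 0], "claw": 1},
    {"travel": [0, 0, 0], "angular": [0, 0, 0], "claw": 1},
    {"travel": [0, 0, 0], "angular": [0, 0, 0], "claw": 1},
  ],
  force=20,
)

```text
time_s: 16.68
eef_pos: [0.4479, 0.0855, 0.0298]
eef_rot: [[0.978, -0.21, -0.002], [-0.21, -0.978, 0.001], [-0.002, -0.0, -1.0]]
ft_force: [0.4, -1.5, 5.7]
grip_width: 0.0418
```

```bash
python3 go.py 4 0.17
```

```text
t 16.68 pos [0.4479 0.0855 0.0298] w 0.0418 F [ 0.4 -1.5  5.7]
rot needed [-0.02  0.1  -0.01]
travel in goal axes [ 0.2201  0.0075 -0.1402]
```

Call:
move_arm(
  commands=[
    {"travel": [0, 0, -0.02], "angular": [0, 0.1, 0], "claw": 1},
    {"travel": [0, 0, -0.04], "angular": [0, 0, 0], "claw": 1},
    {"travel": [0, 0, -0.04], "angular": [0, 0, 0], "claw": 1},
    {"travel": [0, 0, -0.03], "angular": [0, 0, 0], "claw": 1},
    {"travel": [0.02, 0, -0.01], "angular": [0, 0, 0], "claw": 1},
  ],
)

```text
time_s: 17.3
eef_pos: [0.4673, 0.0815, 0.1713]
eef_rot: [[0.978, -0.209, 0.001], [-0.209, -0.978, 0.001], [0.001, -0.001, -1.0]]
ft_force: [0.9, -0.8, -2.0]
grip_width: 0.0415
```

Call:
move_arm(
  commands=[
    {"travel": [0.045, 0.002, 0], "angular": [0, 0, 0], "claw": 1},
    {"travel": [0.055, 0.002, 0], "angular": [0, 0, 0], "claw": 1},
    {"travel": [0.055, 0.002, 0], "angular": [0, 0, 0], "claw": 1},
    {"travel": [0.035, 0.001, 0], "angular": [0, 0, 0], "claw": 1},
    {"travel": [0.009, 0, 0], "angular": [0, 0, 0], "claw": 1},
  ],
)

```text
time_s: 17.92
eef_pos: [0.6613, 0.0321, 0.1674]
eef_rot: [[0.978, -0.21, -0.003], [-0.21, -0.978, 0.0], [-0.003, 0.0, -1.0]]
ft_force: [-0.0, 0.9, -1.8]
grip_width: 0.0417
```

```bash
python3 go.py 4 0.038
```

```text
t 17.93 pos [0.6613 0.0321 0.1674] w 0.0417 F [-0.   0.9 -1.8]
rot needed [ 0.02  0.18 -0.05]
travel in goal axes [2.000e-04 1.000e-04 1.294e-01]
```

Call:
move_arm(
  commands=[
    {"travel": [0, 0, 0.02], "angular": [0, 0.1, 0], "claw": 1},
    {"travel": [0, 0, 0.04], "angular": [0, 0, 0], "claw": 1},
    {"travel": [0, 0, 0.04], "angular": [0, 0, 0], "claw": 1},
    {"travel": [0, 0, 0.016], "angular": [0, 0, 0], "claw": 1},
    {"travel": [0, 0, 0], "angular": [0, 0, 0], "claw": 1},
  ],
)

```text
time_s: 18.55
eef_pos: [0.6592, 0.0329, 0.0517]
eef_rot: [[0.978, -0.21, -0.001], [-0.21, -0.978, 0.0], [-0.001, 0.0, -1.0]]
ft_force: [-0.1, -0.8, -0.8]
grip_width: 0.0415
```

```bash
python3 go.py 4 0.038
```

```text
t 18.55 pos [0.6592 0.0329 0.0517] w 0.0415 F [-0.1 -0.8 -0.8]
rot needed [0.02 0.08 0.  ]
travel in goal axes [0.0025 0.0004 0.0137]
```

Call:
move_arm(
  commands=[
    {"travel": [0.001, 0, 0.007], "angular": [0, 0, 0], "claw": 1},
    {"travel": [0, 0, 0.003], "angular": [0, 0, 0], "claw": 1},
    {"travel": [0, 0, 0.001], "angular": [0, 0, 0], "claw": 1},
    {"travel": [0, 0, 0], "angular": [0, 0, 0], "claw": 1},
    {"travel": [0, 0, 0], "angular": [0, 0, 0], "claw": 1},
  ],
)

```text
time_s: 19.18
eef_pos: [0.6612, 0.0325, 0.0416]
eef_rot: [[0.978, -0.21, 0.0], [-0.21, -0.978, 0.0], [0.0, -0.0, -1.0]]
ft_force: [-0.3, -0.3, -1.9]
grip_width: 0.0415
```

```bash
python3 go.py 4 0.038
```

```text
t 19.18 pos [0.6612 0.0325 0.0416] w 0.0415 F [-0.3 -0.3 -1.9]
rot needed [-0.   -0.01 -0.01]
travel in goal axes [0.0004 0.0004 0.0036]
```

Call:
move_arm(
  commands=[
    {"travel": [0, 0, 0.002], "angular": [0, 0, 0], "claw": 1},
    {"travel": [0, 0, 0.0015], "angular": [0, 0, 0], "claw": 1},
    {"travel": [0, 0, 0], "angular": [0, 0, 0], "claw": 1},
    {"travel": [0, 0, 0], "angular": [0, 0, 0], "claw": -0.5},
    {"travel": [0, 0, 0], "angular": [0, 0, 0], "claw": -0.5},
  ],
)

```text
time_s: 19.8
eef_pos: [0.6612, 0.0325, 0.0381]
eef_rot: [[0.978, -0.21, 0.0], [-0.21, -0.978, 0.0], [0.0, -0.0, -1.0]]
ft_force: [0.8, 0.4, 0.3]
grip_width: 0.0571
```

Call:
move_arm(
  commands=[
    {"travel": [0, 0, 0], "angular": [0, 0, 0], "claw": -0.5},
    {"travel": [0, 0, -0.02], "angular": [0, 0, 0], "claw": -0.5},
    {"travel": [0, 0, -0.04], "angular": [0, 0, 0], "claw": -0.5},
    {"travel": [0, 0, -0.05], "angular": [0, 0, 0], "claw": -0.5},
    {"travel": [0, 0, -0.03], "angular": [0, 0, 0], "claw": -0.5},
  ],
)

```text
time_s: 20.42
eef_pos: [0.6616, 0.0325, 0.1826]
eef_rot: [[0.978, -0.21, 0.004], [-0.21, -0.978, 0.0], [0.004, -0.001, -1.0]]
ft_force: [-0.9, -0.3, -0.1]
grip_width: 0.0701
```

```bash
python3 go.py s 0.031
```

```text
t 20.43 pos [0.6616 0.0325 0.1826] w 0.0701 F [-0.9 -0.3 -0.1]
rot needed [-0.05 -0.22 -0.01]
travel in goal axes [-0.2614 -0.2104  0.1516]
```

Next, sand.

Call:
move_arm(
  commands=[
    {"travel": [-0.035, -0.03, 0], "angular": [0, 0, 0], "claw": -0.5},
    {"travel": [-0.04, -0.03, 0], "angular": [0, 0, 0], "claw": -0.5},
    {"travel": [-0.04, -0.03, 0], "angular": [0, 0, 0], "claw": -0.5},
    {"travel": [-0.04, -0.03, 0], "angular": [0, 0, 0], "claw": -0.5},
    {"travel": [-0.04, -0.03, 0], "angular": [0, 0, 0], "claw": -0.5},
  ],
)

```text
time_s: 21.05
eef_pos: [0.5008, 0.2211, 0.1797]
eef_rot: [[0.978, -0.21, 0.002], [-0.21, -0.978, 0.001], [0.001, -0.001, -1.0]]
ft_force: [0.8, 1.8, -1.3]
grip_width: 0.0696
```

Call:
move_arm(
  commands=[
    {"travel": [-0.036, -0.03, 0], "angular": [0, 0, 0], "claw": -0.6},
    {"travel": [-0.025, -0.025, 0], "angular": [0, 0, 0], "claw": -0.7},
    {"travel": [-0.006, -0.006, 0.01], "angular": [0, 0, 0], "claw": -0.7},
    {"travel": [0, 0, 0.02], "angular": [0, 0, 0], "claw": -0.7},
    {"travel": [0, 0, 0], "angular": [0, 0, 0], "claw": -0.7},
  ],
)

```text
time_s: 21.68
eef_pos: [0.449, 0.2925, 0.1457]
eef_rot: [[0.978, -0.211, -0.003], [-0.211, -0.978, -0.002], [-0.002, 0.002, -1.0]]
ft_force: [-0.0, -0.3, 0.7]
grip_width: 0.0789
```

```bash
python3 go.py s 0.031; python3 -c "
from h import *
for n in ('top','side'): cv2.imwrite('pics/s1%s.png'%n,vision.camera(n)['pixels'])"
```

```text
t 21.68 pos [0.449  0.2925 0.1457] w 0.0789 F [-0.  -0.3  0.7]
rot needed [ 0.13  0.13 -0.06]
travel in goal axes [ 0.001  -0.0007  0.1147]
```

View pics/s1side.png

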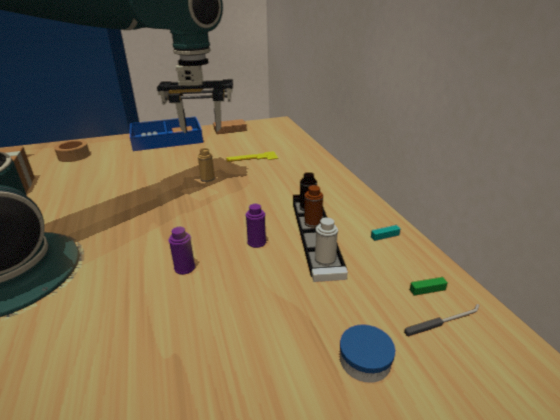

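View pics/s1top.png

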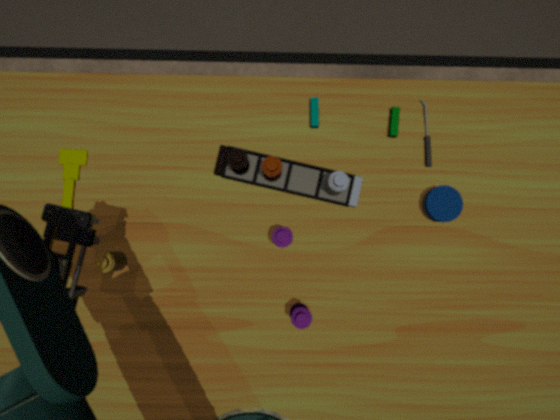

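The top view shows dark (237,160), brown (271,167), an empty slot (304,180) and white (337,182), all upright. Sand is at (109,262). Before descending I check the sand estimate again.

```bash
python3 - <<'E'
from h import *
p=vision.camera("top"); s=vision.camera("side")
st=ctrl.read_state(); print(st["eef_pos"],proj(p,st["eef_pos"]),proj(s,st["eef_pos"]))
for q in (p,s):
    for r in nets.mark_of(q,"cart_sand_center")[:2]: print(r["score"],np.round(r["point"],4),proj(q,r["point"]).round())
    print(proj(q,[.4501,.293,.046]))
im=cv2.resize(p["pixels"][200:320,30:170],None,fx=4,fy=4)
c=((sil(p,[.4501,.293,.046])-[30,200])*4+2).astype(int);cv2.polylines(im,[c],True,(0,0,255),1)
im2=cv2.resize(s["pixels"][80:200,140:280],None,fx=4,fy=4)
c=((sil(s,[.4501,.293,.046])-[140,80])*4+2).astype(int);cv2.polylines(im2,[c],True,(0,0,255),1)
cv2.imwrite("pics/s2.png",cv2.convertScaleAbs(np.vstack([im,im2])[:, :],alpha=1.4)[:600] if 0 else cv2.resize(cv2.convertScaleAbs(np.hstack([im,im2]),alpha=1.4),(800,343)))
E
```

```text
[0.44975721 0.29324569 0.1482795 ] [ 87.26402072 263.25011678] [201.39746085 130.55205696]
0.88 [0.4524 0.2937 0.0472] [109. 260.]
0.23 [0.6613 0.0313 0.0014] [241. 165.]
[109.67637388 260.94905216]
0.84 [0.4509 0.2956 0.0473] [206. 164.]
0.18 [ 0.6477 -0.0359  0.0041] [313. 225.]
[205.62370693 165.15151105]
```

View pics/s2.png

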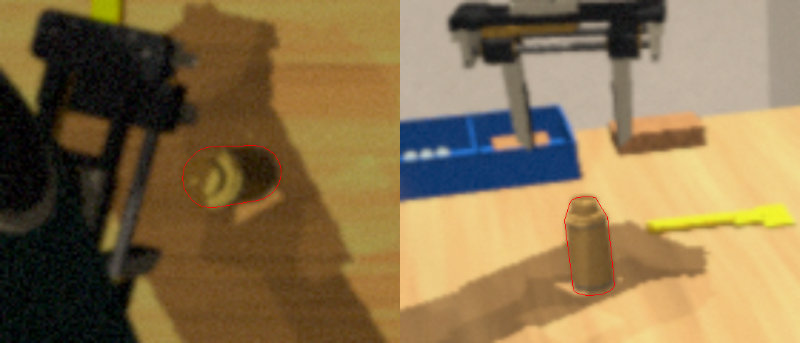

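The modelled sand outline (red) sits on the cartridge in both views. Pose is (0.4498, 0.2932, 0.1483), so I need to descend 0.117.

Call:
move_arm(
  commands=[
    {"travel": [0, 0, 0.02], "angular": [0, 0, 0], "claw": -0.6},
    {"travel": [0, 0, 0.04], "angular": [0, 0, 0], "claw": -0.6},
    {"travel": [0, 0, 0.04], "angular": [0, 0, 0], "claw": -0.5},
    {"travel": [0, 0, 0.017], "angular": [0, 0, 0], "claw": -0.5},
    {"travel": [0, 0, 0], "angular": [0, 0, 0], "claw": -0.3},
  ],
)

```text
time_s: 22.6
eef_pos: [0.4488, 0.2935, 0.03]
eef_rot: [[0.978, -0.21, -0.002], [-0.21, -0.978, -0.001], [-0.001, 0.001, -1.0]]
ft_force: [-0.6, -0.6, -0.2]
grip_width: 0.0642
```

Call:
move_arm(
  commands=[
    {"travel": [0, 0, 0], "angular": [0, 0, 0], "claw": 1},
    {"travel": [0, 0, 0], "angular": [0, 0, 0], "claw": 1},
    {"travel": [0, 0, 0], "angular": [0, 0, 0], "claw": 1},
    {"travel": [0, 0, 0], "angular": [0, 0, 0], "claw": 1},
    {"travel": [0, 0, 0], "angular": [0, 0, 0], "claw": 1},
  ],
  force=20,
)

```text
time_s: 23.22
eef_pos: [0.4498, 0.2941, 0.0322]
eef_rot: [[0.978, -0.21, 0.002], [-0.21, -0.978, 0.001], [0.001, -0.001, -1.0]]
ft_force: [-0.2, -0.6, 7.4]
grip_width: 0.0418
```

```bash
python3 go.py 2 0.18
```

```text
t 23.23 pos [0.4498 0.2941 0.0322] w 0.0418 F [-0.2 -0.6  7.4]
rot needed [-0.07 -0.08 -0.01]
travel in goal axes [ 0.262   0.3519 -0.1478]
```

Call:
move_arm(
  commands=[
    {"travel": [0, 0, -0.02], "angular": [0, 0, 0], "claw": 1},
    {"travel": [0, 0, -0.04], "angular": [0, 0, 0], "claw": 1},
    {"travel": [0, 0, -0.05], "angular": [0, 0, 0], "claw": 1},
    {"travel": [0.01, 0.02, -0.035], "angular": [0, 0, 0], "claw": 1},
    {"travel": [0.03, 0.04, -0.005], "angular": [0, 0, 0], "claw": 1},
  ],
)

```text
time_s: 23.85
eef_pos: [0.4762, 0.2272, 0.1855]
eef_rot: [[0.978, -0.207, 0.005], [-0.207, -0.978, 0.002], [0.004, -0.003, -1.0]]
ft_force: [0.2, -0.9, -1.6]
grip_width: 0.0419
```

Call:
move_arm(
  commands=[
    {"travel": [0.034, 0.044, 0], "angular": [0, 0, 0], "claw": 1},
    {"travel": [0.034, 0.046, 0], "angular": [0, 0, 0], "claw": 1},
    {"travel": [0.034, 0.046, 0], "angular": [0, 0, 0], "claw": 1},
    {"travel": [0.034, 0.046, 0], "angular": [0, 0, 0], "claw": 1},
    {"travel": [0.034, 0.046, 0], "angular": [0, 0, 0], "claw": 1},
  ],
)

```text
time_s: 24.48
eef_pos: [0.5945, -0.0338, 0.1825]
eef_rot: [[0.978, -0.21, 0.001], [-0.21, -0.978, 0.0], [0.001, -0.0, -1.0]]
ft_force: [0.0, -0.4, -1.0]
grip_width: 0.0421
```

```bash
python3 go.py 2 0.04
```

```text
t 24.48 pos [ 0.5945 -0.0338  0.1825] w 0.0421 F [ 0.  -0.4 -1. ]
rot needed [-0.02 -0.07 -0.02]
travel in goal axes [0.0517 0.0616 0.1425]
```

Call:
move_arm(
  commands=[
    {"travel": [0.025, 0.032, 0], "angular": [0, 0, 0], "claw": 1},
    {"travel": [0.018, 0.022, 0], "angular": [0, 0, 0], "claw": 1},
    {"travel": [0.008, 0.008, 0], "angular": [0, 0, 0], "claw": 1},
    {"travel": [0, 0, 0.01], "angular": [0, 0, 0], "claw": 1},
    {"travel": [0, 0, 0.01], "angular": [0, 0, 0], "claw": 1},
  ],
)

```text
time_s: 25.1
eef_pos: [0.6306, -0.1021, 0.1601]
eef_rot: [[0.978, -0.209, -0.0], [-0.209, -0.978, 0.0], [-0.0, -0.0, -1.0]]
ft_force: [-0.9, 0.8, -1.2]
grip_width: 0.0419
```

```bash
python3 go.py 2 0.04
```

```text
t 25.1 pos [ 0.6306 -0.1021  0.1601] w 0.0419 F [-0.9  0.8 -1.2]
rot needed [-0.01  0.03  0.04]
travel in goal axes [0.0022 0.0024 0.1201]
```

Call:
move_arm(
  commands=[
    {"travel": [0.002, 0.002, 0.02], "angular": [0, 0, 0], "claw": 1},
    {"travel": [0, 0, 0.03], "angular": [0, 0, 0], "claw": 1},
    {"travel": [0, 0, 0.03], "angular": [0, 0, 0], "claw": 1},
    {"travel": [0, 0, 0.026], "angular": [0, 0, 0], "claw": 1},
    {"travel": [0, 0, 0], "angular": [0, 0, 0], "claw": 1},
  ],
)

```text
time_s: 25.72
eef_pos: [0.631, -0.1049, 0.0519]
eef_rot: [[0.978, -0.209, -0.004], [-0.209, -0.978, 0.001], [-0.004, 0.0, -1.0]]
ft_force: [-0.7, -0.4, -0.5]
grip_width: 0.0417
```

```bash
python3 go.py 2 0.04
```

```text
t 25.73 pos [ 0.631  -0.1049  0.0519] w 0.0417 F [-0.7 -0.4 -0.5]
rot needed [0.   0.25 0.02]
travel in goal axes [ 0.0012 -0.0003  0.0119]
```

Call:
move_arm(
  commands=[
    {"travel": [0, 0, 0.006], "angular": [0, 0.1, 0], "claw": 1},
    {"travel": [0, 0, 0.003], "angular": [0, 0, 0], "claw": 1},
    {"travel": [0, 0, 0.001], "angular": [0, 0, 0], "claw": 1},
    {"travel": [0, 0, 0], "angular": [0, 0, 0], "claw": 1},
    {"travel": [0, 0, 0], "angular": [0, 0, 0], "claw": 1},
  ],
)

```text
time_s: 26.35
eef_pos: [0.6326, -0.1057, 0.0452]
eef_rot: [[0.978, -0.21, 0.002], [-0.21, -0.978, -0.0], [0.002, -0.0, -1.0]]
ft_force: [0.7, -0.8, -1.4]
grip_width: 0.0417
```

```bash
python3 go.py 2 0.04
```

```text
t 26.35 pos [ 0.6326 -0.1057  0.0452] w 0.0417 F [ 0.7 -0.8 -1.4]
rot needed [-0.   -0.12 -0.02]
travel in goal axes [-0.0005 -0.0007  0.0052]
```

Call:
move_arm(
  commands=[
    {"travel": [0, 0, 0.003], "angular": [0, 0, 0], "claw": 1},
    {"travel": [0, 0, 0.0015], "angular": [0, 0, 0], "claw": 1},
    {"travel": [0, 0, 0.0005], "angular": [0, 0, 0], "claw": 1},
    {"travel": [0, 0, 0], "angular": [0, 0, 0], "claw": 1},
    {"travel": [0, 0, 0], "angular": [0, 0, 0], "claw": 1},
  ],
)

```text
time_s: 26.98
eef_pos: [0.6325, -0.1056, 0.0402]
eef_rot: [[0.978, -0.21, 0.002], [-0.21, -0.978, -0.0], [0.002, 0.0, -1.0]]
ft_force: [-2.0, 0.6, 5.0]
grip_width: 0.0416
```

Call:
move_arm(
  commands=[
    {"travel": [0, 0, 0], "angular": [0, 0, 0], "claw": -0.5},
    {"travel": [0, 0, 0], "angular": [0, 0, 0], "claw": -0.5},
    {"travel": [0, 0, 0], "angular": [0, 0, 0], "claw": -0.5},
    {"travel": [0, 0, -0.02], "angular": [0, 0, 0], "claw": -0.5},
    {"travel": [0, 0, -0.04], "angular": [0, 0, 0], "claw": -0.5},
  ],
)

```text
time_s: 27.6
eef_pos: [0.6318, -0.1055, 0.1004]
eef_rot: [[0.978, -0.21, -0.0], [-0.21, -0.978, 0.0], [-0.0, 0.0, -1.0]]
ft_force: [0.3, 0.3, -0.4]
grip_width: 0.0699
```

Call:
move_arm(
  commands=[
    {"travel": [0, 0, -0.05], "angular": [0, 0, 0], "claw": -0.5},
    {"travel": [0, 0, -0.04], "angular": [0, 0, 0], "claw": -0.5},
    {"travel": [-0.05, 0, 0], "angular": [0, 0, 0], "claw": -0.5},
    {"travel": [-0.06, 0, 0], "angular": [0, 0, 0], "claw": -0.5},
    {"travel": [-0.05, 0, 0], "angular": [0, 0, 0], "claw": -0.5},
  ],
)

```text
time_s: 28.22
eef_pos: [0.4741, -0.0716, 0.1911]
eef_rot: [[0.978, -0.21, 0.003], [-0.21, -0.978, -0.001], [0.003, -0.0, -1.0]]
ft_force: [0.4, 0.3, 0.4]
grip_width: 0.0695
```

```bash
python3 go.py; python3 - <<'E'
from h import *
P={n:vision.camera(n) for n in("top","side")}
T={'white':(.6175,-.1733),'sand':(.6322,-.1049),'brown':(.6469,-.0364),'dark':(.6615,.0320)}
for n in P:
    im=cv2.convertScaleAbs(cv2.resize(P[n]["pixels"],None,fx=3,fy=3),alpha=1.4)
    for k,t in T.items():
        cv2.polylines(im,[(sil(P[n],[*t,.054])*3+1).astype(int)],True,(0,255,0),1)
        for r in nets.mark_of(P[n],f"cart_{k}_center")[:2]: print(n,k,round(r["score"],2),np.round(r["point"],4),"err",np.round(np.array(r["point"][:2])-t,4))
    print([ (round(r["score"],2),np.round(r["point"],4)) for r in nets.mark_of(P[n],"tin_center")[:1]])
    x,y=np.int32(proj(P[n],[.64,-.07,.03])*3); cv2.imwrite(f"pics/end_{n}.png",im[max(0,y-200):y+200,x-300:x+300])
E
```

```text
t 28.23 pos [ 0.4741 -0.0716  0.1911] w 0.0695 F [0.4 0.3 0.4]
rot needed [-0.   -0.19 -0.01]
top white 0.85 [ 0.6265 -0.1699  0.0548] err [0.009  0.0034]
top sand 0.86 [ 0.6348 -0.1057  0.0547] err [ 0.0026 -0.0008]
top brown 0.86 [ 0.6453 -0.0352  0.0527] err [-0.0016  0.0012]
top brown 0.42 [ 0.3463 -0.0967  0.0452] err [-0.3006 -0.0603]
top dark 0.6 [0.6629 0.0353 0.0556] err [0.0014 0.0033]
[(0.62, array([ 0.5797, -0.4082,  0.0141]))]
side white 0.62 [ 0.6181 -0.1685  0.0511] err [0.0006 0.0048]
side white 0.34 [ 0.6452 -0.0367  0.057 ] err [0.0277 0.1366]
side sand 0.89 [ 0.6328 -0.1049  0.055 ] err [0.0006 0.    ]
side brown 0.91 [ 0.6435 -0.0367  0.0546] err [-0.0034 -0.0003]
side brown 0.9 [ 0.5015 -0.0605  0.0434] err [-0.1454 -0.0241]
side dark 0.55 [0.6634 0.0336 0.0534] err [0.0019 0.0016]
[(0.6, array([ 0.5803, -0.4017,  0.0197]))]
```

View pics/end_top.png

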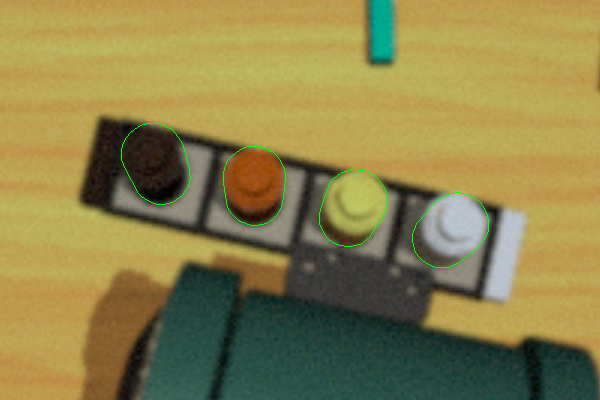

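View pics/end_side.png

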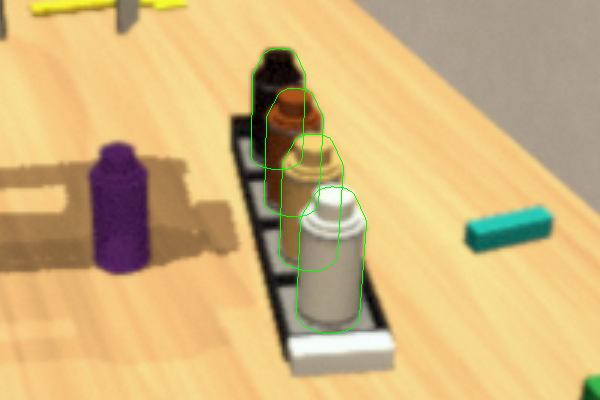

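Both views show dark, brown, sand and white filling their predicted outlines at the slot centres, to about 2 mm. All are upright, with the white one by the white tab. The tin reads (0.580, -0.405), where it started. Holding once to settle, then handing in.

Call:
move_arm(
  commands=[
    {"travel": [0, 0, -0.02], "angular": [0, 0, 0], "claw": -0.5},
    {"travel": [0, 0, 0], "angular": [0, 0, 0], "claw": -0.5},
    {"travel": [0, 0, 0], "angular": [0, 0, 0], "claw": -0.5},
    {"travel": [0, 0, 0], "angular": [0, 0, 0], "claw": -0.5},
    {"travel": [0, 0, 0], "angular": [0, 0, 0], "claw": -0.5},
  ],
)

```text
time_s: 29.45
eef_pos: [0.4757, -0.072, 0.2094]
eef_rot: [[0.978, -0.21, 0.001], [-0.21, -0.978, -0.0], [0.001, 0.0, -1.0]]
ft_force: [0.8, -0.7, 0.4]
grip_width: 0.0699
```

```bash
python3 -c "
from h import *
print(sign_off())"
```

```text
the job is handed in; nothing more can be done
None
```

All four cartridges are upright in the rack and released: white next to the white tab, then sand, brown and dark. I handed the job in at about 29.5 s with the gripper clear; no verdict is reported.

- **Position:** in the last pictures each cartridge filled the outline predicted at its slot centre, to about 2 mm in both views. The network marks put them 0.6–5 mm off centre.
- **Disagreement:** the top-view mark for white read about 10 mm off. The side-view mark (about 5 mm) and both outlines put it nearer the centre, so I took that reading as network error.
- **Height:** the network marks gave centre heights of 51–57 mm, including a stray white mark in the side view; the best marks for each cartridge were 51–56 mm. The allowed range is 50–58 mm.
- **Tin:** its marks agreed with the starting position to about 4 mm, which is within the measuring error.
- **Look-alikes:** I did not touch the purple, green or turquoise look-alikes.

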